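Shim the rocking glaze scale

TASK

The glaze scale rocks because its front right foot has lost its rubber pad and hangs clear of the table. Without gripping or lifting anything, push the wooden wedge along the table, thin end first, under that foot until it just carries the foot and the scale stands steady and still level; then press down firmly on the top of the scale's housing right above that foot with the fingertips to check that it no longer rocks. Do not shove or tip the scale, leave the other things where they are, and finish clear of everything.

Things in the scene. Friction and masses are not known exactly. Their poses are not given: they have to be found in the camera images.
- scale: Bench scale, 222 (x) x 202 (y) x 74 mm, 3 kg, loose: pale grey housing on a dark lower shell (22 to 64 mm above the table), steel pan at the rear (top 74 mm up), keys and blank display in front. Origin at table level under its middle; x to its rear, y to its left. Rests level on three rubber feet, 24 mm across, 88 mm before or behind and 78 mm left or right of the middle; the front right one has no pad.
- short_foot (a point): Lower end (flat, 14 mm across) of the bare steel stud at the scale's front right corner, 8 mm above the table. The scale's weight lies rear left: 4 to 5 N down on this corner rock it until the stud meets the table. A wedge pushed too far lifts the stud; the scale then leans and rocks the other way.
- corner_top (a point): Point on the flat top of the housing straight above the bare stud, 64 mm above the table, 23 mm from the housing's right side and 22 mm from its front: where to press.
- wedge: Pale beech wedge lying flat, 130 x 45 mm, about 70 g; its upper side slopes evenly from 3 mm at the thin end to 18 mm at the butt. Origin at the centre of its underside; x along it to the thin end, y across. It lies right of the scale, thin end roughly towards the stud. It meets the stud when the thin end is about 36 mm past the stud's centre; the push then stiffens from under 1 N to several newtons.
- wedge_tip (a point): middle of the wedge's thin end, at table level
- wedge_butt (a point): middle of the wedge's butt face (45 mm wide, 18 mm high), 9 mm above the table: where to push
- cup: bystander: white slip cup, 69 mm across, 64 mm high; loose, to be left alone; origin at the centre of its underside
- stamp: bystander: small turned wooden stamp, 26 mm across, 54 mm high; loose, to be left alone; origin at the centre of its underside
- glaze_jar: bystander: light blue screw jar with a white lid, 56 mm across, 70 mm high; loose, to be left alone; origin at the centre of its underside
- rib: bystander: kidney-shaped wooden rib lying flat, 48 x 90 x 6 mm; loose, to be left alone; origin at the centre of its underside
- tile_mould: bystander: small white plaster press mould, 60 x 75 x 29 mm; loose, to be left alone; origin at the centre of its underside
Mind the look-alikes: they are no part of the job. There is more than one size of the wedge; the one meant has the size given above.

How it is judged:
By the outcome, as a careful person would: the job done as asked, in the order asked, and still so for the second after the job is handed in, with the robot touching nothing.
It also fails if it takes over 48 s, if anything falls off the work surface, if the arm or the gripper's body presses on something with over 40 N, if the wrist force passes 120 N, or if a joint passes its speed limit or range.

ROBOT

A 7-joint arm with a two-finger parallel gripper is mounted at the origin on a cart in front of the work surface, level with it; the furniture and walls round the work are solid. World frame = base frame: x ahead of the robot, y to its left, z up, the work surface at z = 0. Lengths are in mm, angles in rad, forces in N, time in s.
With the tool pointing down it reaches from about 400 to 850 mm from the base axis. Payload 4.4 kg.
Tool frame: the origin (TCP) lies where the fingers leave the gripper's body, on its centre line; the fingertips stand 97 mm ahead of it and the grasp point (between the pads) lies 78 mm ahead of it; z points along the fingers, y is the line along which they close (so a half turn about z gives the same grasp; the last joint's range is limited). The gripper opens to 94 mm and grips with 3 to 60 N. Pads are 16 mm wide; open, the fingers measure 119 mm over their backs; the gripper's body (75 mm by 177 mm) begins 78 mm behind the grasp point.
Start: joints at [-1.284, 0.628, 0.038, 1.517, -0.027, 0.996, -0.02], TCP at [224.572, 609.987, 302.678] pointing down, gripper open.
Joint ranges: [-3.06, 3.06], [-0.37, 2.12], [-1.25, 1.32], [0.18, 2.47], [-1.1, 4.24], [0.23, 1.98], [-2.94, 2.94]. Speed limits (rad/s): [2.57, 2.57, 3.14, 3.14, 3.14, 3.14, 3.14].

INTERFACE

Orientations are given as a rotation vector (axis times angle).
In Python, from rig import telemetry, vision, workorder gives the robot as it stands.
- The arm moves only by the tool arm_command, never from a script. Its argument "series" is a list of rows, each a list of 3 entries, a list of its own where there are three numbers: the turn, a rotation vector about the world's x, y, z normalised to -1 to 1, where 1 is 180 degrees, then the shift along the world's x, y, z normalised to -1 to 1, where 1 is 0.5 m, then the gripper's target within -1 to 1 (fully open at 1, half-way at 0, shut at -1). A call has 1 to 5 rows; each row is the pose to reach, as a shift and turn from the pose commanded when the call began, turning the shorter way round; what a row does not reach only later rows make up. A row lasts 1/8 s, in which the tool goes at most 62.5 mm and 10.7 degrees, less where a joint would pass 70% of its speed; a pose out of reach is approached as far as the arm can. A call with a number of a shift or a turn outside -1 to 1 is refused whole. A call with a gripper value outside its range is refused whole. The fingers move at their own pace and stop on an object; "newtons" is the grip in N (left out, the last holds). Time passes only in rows, so rows that repeat a pose let the fingers close. It gives the time, the measured TCP pose, the force, the opening and the grip force at its end, in the units of the state.
- telemetry.sense(): the state, without advancing time (a new reading comes with each control period).
- vision.capture(name): name is "scene" or "top" or "wrist"; returns a dict with "frame" (480x640x3 uint8, blue, green, red), "range_z" (480x640 float32, mm along the optical axis (not along the pixel's ray), 0 where there is no reading), "fx", "fy", "cx", "cy" (pixels), "rvec" (rotation vector, rad) and "tvec" (3), from world to camera coordinates, as OpenCV has them. Camera axes: x right, y down, z forward; pixel columns grow to the right and rows downward; lengths in mm; the calibration is good to about 2 mm. A picture is of the moment at which its call begins.
- workorder.job_done(): hands the job in; it is judged then, once.
The state is a dict: "clock": time; "qpos": joint angles; "joint_vel": joint speeds; "joint_torque": joint torques, N m; "eef_pos": TCP position; "tcp_rot": TCP orientation; "wrist_force": force on the tool from outside, world axes, zero at the start; "ft_torque": the same for the moment, N m; "grip_width": finger opening in mm; "gripper_force": force on a finger pad.
Only numpy, scipy, OpenCV 4.12 (cv2) and the standard library are available. Lean on these libraries where they do the work, as an engineer would, in place of code of your own. Each camera call takes 0.05 s, during which the arm holds its last target. There are 200 camera calls.

## Working session

There is one attempt and no reset: what is moved stays moved. The work goes in short steps, Python scripts to look and compute and a tool call to move; the robot and the scene stay as the last step left them, time stands still between calls to the robot, and variables do not carry over. Pictures are saved under pics/ and viewed, at most 10 in all, crops included, and the job is handed in when it is done.

Besides the shell and the picture viewer there is one more tool, called after ">>>" by a JSON object that holds its "method" and its "body". arm_command: Moves the arm, as the interface text tells. Scaled input: -1 to 1 covers 0.5 m each way for a shift and 180 degrees each way for a turn. Its arguments: {"type":"object","properties":{"series":{"type":"array"},"newtons":{"type":"number"}},"required":["series"]}

```bash
mkdir -p pics; ls
cat > h.py <<'E'
import numpy as np,cv2
from rig import telemetry,vision,workorder
def cap(n,save=None):
    c=vision.capture(n)
    if save: cv2.imwrite('pics/'+save,c['frame'])
    c['R']=cv2.Rodrigues(np.array(c['rvec'],float))[0]; c['t']=np.array(c['tvec'],float).ravel()
    return c
def ray(c,u,v,z):
    d=c['R'].T@np.array([(u-c['cx'])/c['fx'],(v-c['cy'])/c['fy'],1]); o=-c['R'].T@c['t']
    return o+d*(z-o[2])/d[2]
def cloud(c):
    v,u=np.mgrid[:480,:640]; r=c['range_z']
    p=np.stack([(u-c['cx'])/c['fx']*r,(v-c['cy'])/c['fy']*r,r],-1)
    return (p-c['t'])@c['R']
def proj(c,p):
    q=c['R']@np.array(p,float)+c['t']; return q[0]/q[2]*c['fx']+c['cx'],q[1]/q[2]*c['fy']+c['cy']
E
python3 - <<'E'
from h import *
for n in('top','scene'):
    c=cap(n,n+'.png'); print(n,c['fx'],-c['R'].T@c['t'])
    np.savez(n,**c)
s=telemetry.sense();print({k:np.round(v,3) for k,v in s.items()})
E
```

```text
pics
top 577.8135273426986 [ 271.02244359  173.00408972 1358.9429591 ]
scene 440.8384791881993 [ -92.01512777 -351.49698456  560.45474148]
{'clock': np.float64(0.1), 'qpos': array([-1.284,  0.629,  0.038,  1.518, -0.027,  0.996, -0.02 ]), 'joint_vel': array([-0.001, -0.003,  0.001, -0.003, -0.002, -0.001,  0.001]), 'joint_torque': array([ 3.0000e-03, -5.5080e+01,  1.1480e+00, -1.8712e+01, -5.2000e-02,
        1.9000e-02,  0.0000e+00]), 'eef_pos': array([224.405, 609.594, 301.864]), 'tcp_rot': array([-5.510e-01, -3.093e+00,  3.000e-03]), 'wrist_force': array([-0.6  ,  0.404,  0.668]), 'ft_torque': array([-0.014, -0.045,  0.018]), 'gripper_force': np.float64(0.0), 'grip_width': np.float64(93.958)}
```

View pics/top.png

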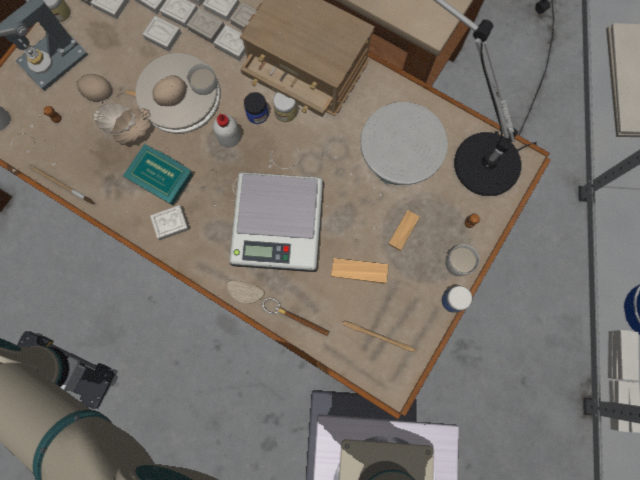

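View pics/scene.png

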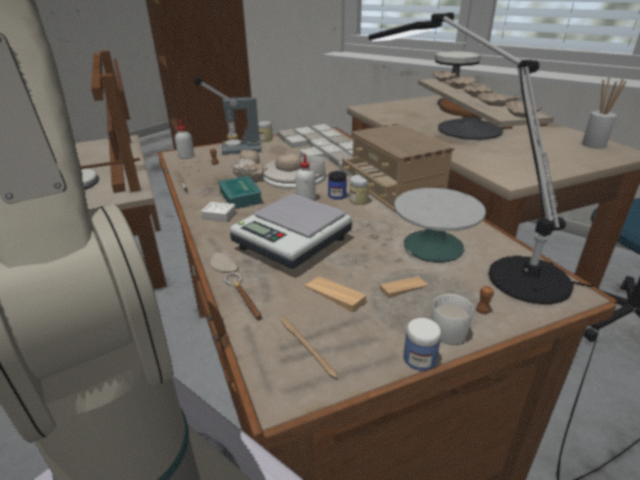

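The top view shows the scale at about (278,221), its display towards the bottom and its front right corner near (318,268). The long wedge is at (360,271); the short look-alike is at (404,230). The scene view has the wedge at about (336,292).

```bash
cat > m.py <<'E'
from h import *
def wedge(c,box,z=0):
    u0,v0,u1,v1=box
    hsv=cv2.cvtColor(c['frame'],cv2.COLOR_BGR2HSV)
    m=cv2.inRange(hsv,(8,95,140),(25,255,255)); mm=np.zeros_like(m); mm[v0:v1,u0:u1]=m[v0:v1,u0:u1]
    k=max(cv2.findContours(mm,cv2.RETR_EXTERNAL,cv2.CHAIN_APPROX_NONE)[0],key=cv2.contourArea)
    f=np.zeros_like(m); cv2.drawContours(f,[k],-1,255,-1); return k[:,0],f>0
def heights(c,f,P):
    p=P[f]; p=p[p[:,2]>-20]; q=p[:,:2]-p[:,:2].mean(0); ax=np.linalg.svd(q,full_matrices=False)[2][0]
    s=q@ax; a=np.polyfit(s,p[:,2],1); return p.mean(0),ax,a,s.min(),s.max()
E
python3 - <<'E'
from m import *
for n,box in(('top',(325,250,395,290)),('scene',(295,265,375,315))):
    c=dict(np.load(n+'.npz')); P=cloud(c); k,f=wedge(c,box); print(n,len(k),f.sum(),heights(c,f,P))
    pts=np.array([ray(c,*x,10)[:2] for x in k],np.float32); r=cv2.minAreaRect(pts); print(r,cv2.boxPoints(r))
    if n=='top':
        # scale: housing top at 60..78 mm near it
        m=((P[...,2]>52)&(P[...,2]<85)).astype(np.uint8); m[:160]=0;m[285:]=0;m[:,:220]=0;m[:,335:]=0
        q=max(cv2.findContours(m,cv2.RETR_EXTERNAL,cv2.CHAIN_APPROX_NONE)[0],key=cv2.contourArea)[:,0]
        r=cv2.minAreaRect(np.array([ray(c,*x,60)[:2] for x in q],np.float32)); print('scale',r,cv2.boxPoints(r))
        for nm,z,px in(('cup',64,(462,260)),('jar',70,(458,298)),('stamp',54,(472,220)),('rib',6,(245,292)),('tool',10,(272,305)),('toolend',10,(328,333)),('stick',5,(343,322)),('lamp',10,(490,165)),('bluejar',40,(257,107)),('short',10,(404,230)),('axis',0,(320,240)),('plate',120,(403,143))): print(nm,ray(c,*px,z).round(),P[px[1],px[0]].round())
    cv2.imwrite(f'pics/{n}_c.png',cv2.resize(c['frame'][200:300,220:400] if n=='top' else c['frame'][190:320,210:390],None,fx=4,fy=4,interpolation=cv2.INTER_CUBIC))
E
```

```text
top 142 1027 (array([484.63490652,  82.76175909,  16.55835236]), array([-0.01056123, -0.99994423]), array([-0.20666412, 16.55835236]), np.float64(-87.9812874442295), np.float64(64.376169663517))
((485.2401123046875, 82.466796875), (130.28463745117188, 45.59387969970703), 86.80363464355469) [[458.84644   18.696938]
 [504.3694    16.154701]
 [511.6338   146.23666 ]
 [466.11084  148.7789  ]]
scale ((581.1592407226562, 283.1272277832031), (199.42730712890625, 220.68475341796875), 89.8094253540039) [[470.4858  183.78113]
 [691.1693  183.04712]
 [691.83264 382.47333]
 [471.14917 383.20734]]
cup [ 516. -145.   64.] [ 520. -150.   46.]
jar [ 429. -136.   70.] [ 428. -136.   71.]
stamp [ 614. -169.   54.] [ 614. -169.   53.]
rib [415. 347.   6.] [415. 347.   5.]
tool [389. 281.  10.] [390. 282.   2.]
toolend [334. 147.  10.] [333. 147.  16.]
stick [362. 113.   5.] [362. 113.   4.]
lamp [ 767. -222.   10.] [ 755. -212.   44.]
bluejar [866. 356.  40.] [853. 353.  68.]
short [590. -19.  10.] [591. -19.   6.]
axis [553. 180.   0.] [553. 180.   2.]
plate [766.   7. 120.] [767.   7. 117.]
scene 137 618 (array([473.80499322,  72.1257856 ,  17.45967077]), array([-0.74077194, -0.6717566 ]), array([ 0.70392655, 17.45967077]), np.float64(-64.9993979576693), np.float64(703.7150618881609))
((481.5862121582031, 79.01299285888672), (41.31797790527344, 114.93488311767578), 2.9707109928131104) [[457.9767   135.33253 ]
 [463.93326   20.552118]
 [505.1957    22.69345 ]
 [499.23917  137.47386 ]]
```

View pics/scene_c.png

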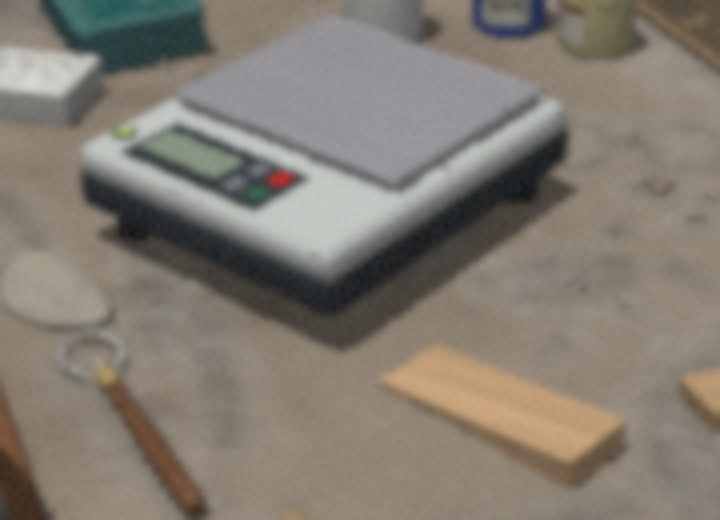

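The enlarged crop shows the thin end towards the scale, near crop (410,365), and the thick butt at lower right, near (600,450). The push runs along +y, almost in line with the stud. I'm moving to behind the butt.

>>> {"method": "arm_command", "body": {"series": [[[0,0,-0.055],[0.044,-0.11,0],-0.68],[[0,0,-0.11],[0.088,-0.22,0],-0.68],[[0,0,-0.165],[0.132,-0.33,0],-0.68],[[0,0,-0.22],[0.176,-0.44,0],-0.68],[[0,0,-0.275],[0.22,-0.55,0],-0.68]], "newtons": 20}}

```text
clock: 0.72
eef_pos: [335.0, 333.1, 302.6]
tcp_rot: [1.803, 2.573, 0.0]
wrist_force: [0.8, -0.0, 0.2]
grip_width: 46.8
gripper_force: 0.0
```

>>> {"method": "arm_command", "body": {"series": [[[0,0,-0.045],[0.044,-0.11,0],-0.68],[[0,0,-0.09],[0.088,-0.22,0],-0.68],[[0,0,-0.13],[0.132,-0.33,0],-0.68],[[0,0,-0.13],[0.176,-0.44,0],-0.68],[[0,0,-0.13],[0.22,-0.55,0],-0.68]]}}

```text
clock: 1.35
eef_pos: [445.0, 58.4, 302.6]
tcp_rot: [-2.28, -2.161, -0.0]
wrist_force: [0.5, -0.1, 0.1]
grip_width: 15.1
gripper_force: 0.0
```

Run:
```python
from m import *
c=cap('wrist','w1.png'); np.savez('w1',**c); print(c['fx'],-c['R'].T@c['t'],proj(c,(485,82,10)),proj(c,(493,205,64)))
```

```text
368.69371642896397 [447.58572299 140.81996471 384.84689426] (np.float64(358.29850997109594), np.float64(188.68214788881244)) (np.float64(372.0353474041733), np.float64(42.18177320662639))
```

View pics/w1.png

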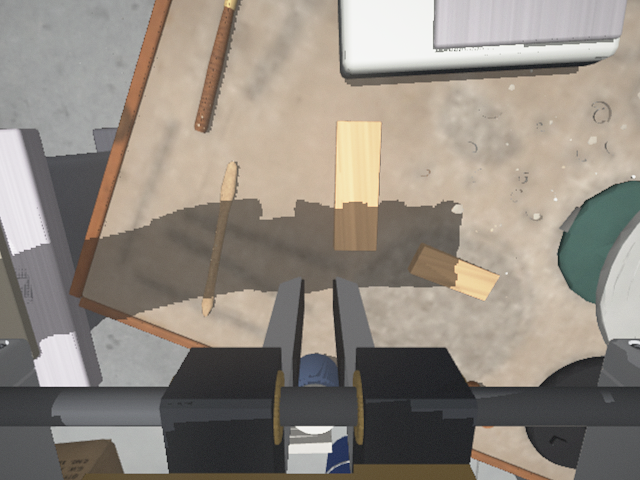

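The wrist view shows the wedge with its thin end at (336–381,121) and its butt at (334–377,250). The scale's front right corner is at about (342,76).

Run:
```python
from m import *
c=dict(np.load('w1.npz'))
hsv=cv2.cvtColor(c['frame'],cv2.COLOR_BGR2HSV); print(hsv[160,358],hsv[235,355],hsv[235,310],hsv[160,310])
m=cv2.inRange(hsv,(8,70,60),(28,255,255)); m[:110]=0;m[262:]=0;m[:,:320]=0;m[:,395:]=0
g=cv2.GaussianBlur(c['frame'],(3,3),0).astype(int)
# edges by strongest gradient of saturation along rows
S=hsv[...,1].astype(float)
L=[];Rr=[]
for v in range(126,246,2):
    d=np.diff(S[v]); L.append((v,325+np.argmax(d[325:345])+.5)); Rr.append((v,365+np.argmin(d[365:392])+.5))
zf=lambda v:3+(v-121)/(250-121)*15
def fit(E):
    p=np.array([ray(c,u,v,zf(v)) for v,u in E]); 
    w=cv2.fitLine(p[:,:2].astype(np.float32),cv2.DIST_HUBER,0,.01,.01).ravel(); return w
for E in(L,Rr):
    w=fit(E); s=w[0]/w[1]; print('slope dx/dy',s,'x at y=20,147:',w[2]+(20-w[3])*s,w[2]+(147-w[3])*s)
for u in(345,358,370):
    d=np.diff(S[:,u]); a=112+np.argmax(d[112:130])+.5; b=240+np.argmin(d[240:260])+.5
    print('tip',a,ray(c,u,a,3).round(1),'butt',b,ray(c,u,b,18).round(1))
P=cloud(c); 
m=((P[...,2]>55)&(P[...,2]<68)); m[100:]=0;m[:,:330]=0
print('scale right edge y',[round(float(P[:,u,1][m[:,u]].min()),1) for u in(380,420,460,500)],'front x',[round(float(P[v,:,0][m[v]].min()),1) for v in(10,25,40,55)])
Vt=hsv[...,2].astype(float)
for u in (400,450,500): 
    d=np.diff(Vt[:100,u]); v=50+np.argmin(d[50:95]); print('edge',v,ray(c,u,v,60).round(1))
```

```text
[ 20  79 242] [ 15  92 155] [ 14  45 114] [ 15  53 205]
slope dx/dy 0.06884653 x at y=20,147: 456.1782 464.9217
slope dx/dy 0.065736994 x at y=20,147: 501.5039 509.8525
tip 120.5 [474.1 149.    3. ] butt 250.5 [468.8  19.2  18. ]
tip 120.5 [486.9 148.3   3. ] butt 250.5 [482.4  18.4  18. ]
tip 120.5 [498.8 147.7   3. ] butt 250.5 [494.9  17.8  18. ]
scale right edge y [184.8, 184.6, 184.3, 184.1] front x [470.7, 470.4, 470.1, 470.5]
edge 71 [515.9 183.5  60. ]
edge 68 [556.2 183.6  60. ]
edge 65 [596.3 183.7  60. ]
```

>>> {"method": "arm_command", "body": {"series": [[[0,0,0],[0.033,-0.085,0],-0.68],[[0,0,0],[0.066,-0.17,0],-0.68],[[0,0,0],[0.066,-0.17,-0.12],-0.68],[[0,0,0],[0.066,-0.17,-0.24],-0.68],[[0,0,0],[0.066,-0.17,-0.34],-0.68]]}}

```text
clock: 2.02
eef_pos: [477.1, -24.7, 130.7]
tcp_rot: [-2.281, -2.16, 0.001]
wrist_force: [-0.3, 0.1, -0.8]
grip_width: 15.0
gripper_force: 0.0
```

>>> {"method": "arm_command", "body": {"series": [[[0,0,0],[0,0,-0.03],-0.68],[[0,0,0],[0,0,-0.05],-0.68],[[0,0,0],[0,0,-0.06],-0.68],[[0,0,0],[0,0,-0.06],-0.68]]}}

```text
clock: 2.52
eef_pos: [478.2, -24.9, 103.5]
tcp_rot: [2.28, 2.16, 0.002]
wrist_force: [-0.7, -0.1, -0.7]
grip_width: 14.9
gripper_force: 0.0
```

>>> {"method": "arm_command", "body": {"series": [[[0,0,0],[0.001,0.03,0],-0.68],[[0,0,0],[0.003,0.06,0],-0.68],[[0,0,0],[0.004,0.08,0],-0.68],[[0,0,0],[0.005,0.1,0],-0.68],[[0,0,0],[0.006,0.12,0],-0.68]]}}

```text
clock: 3.15
eef_pos: [480.6, 35.6, 102.7]
tcp_rot: [2.281, 2.16, -0.0]
wrist_force: [0.1, -0.4, 1.0]
grip_width: 15.1
gripper_force: 0.2
```

>>> {"method": "arm_command", "body": {"series": [[[0,0,0],[0.001,0.02,0],-0.68],[[0,0,0],[0.002,0.04,0],-0.68],[[0,0,0],[0.003,0.06,0],-0.68],[[0,0,0],[0.004,0.08,0],-0.68],[[0,0,0],[0.004,0.08,0],-0.68]]}}

```text
clock: 3.78
eef_pos: [482.5, 76.1, 102.6]
tcp_rot: [-2.279, -2.162, -0.0]
wrist_force: [-0.2, 0.1, -0.2]
grip_width: 15.1
gripper_force: 0.0
```

Run:
```python
from m import *
c=cap('wrist','w2.png'); np.savez('w2',**c); print(proj(c,(493,205,64)))
s=telemetry.sense();print(s['wrist_force'],s['eef_pos'])
cap('scene','s2.png')
```

```text
(np.float64(338.21041006683845), np.float64(-44.143409601136085))
[-0.32498473 -0.93362968 -0.09575157] [482.53383908  75.46627957 102.6412027 ]
```

View pics/w2.png

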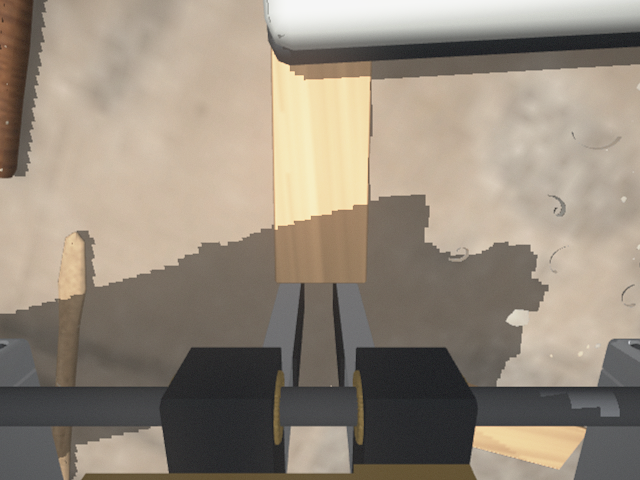

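The wrist view shows the butt at (276–366,283) touching the fingertips, and the wedge running straight under the front right corner of the housing at (272–370,62).

Run:
```python
from h import *
c=dict(np.load('w2.npz'))
for p in((276,282.5,18),(366,282.5,18),(273,75,7),(370.5,75,7)): print(ray(c,*p).round(1))
```

```text
[460.6  88.6  18. ]
[504.5  86.3  18. ]
[466.1 183.4   7. ]
[509.4 181.1   7. ]
```

>>> {"method": "arm_command", "body": {"series": [[[0,0,0],[0,0.008,0],-0.68],[[0,0,0],[0.001,0.016,0],-0.68],[[0,0,0],[0.001,0.022,0],-0.68],[[0,0,0],[0.001,0.028,0],-0.68],[[0,0,0],[0.001,0.032,0],-0.68]]}}

```text
clock: 4.5
eef_pos: [483.1, 91.2, 102.7]
tcp_rot: [2.281, 2.16, 0.0]
wrist_force: [-0.3, -0.3, -0.1]
grip_width: 15.4
gripper_force: 0.2
```

>>> {"method": "arm_command", "body": {"series": [[[0,0,0],[0,0.002,0],-0.68],[[0,0,0],[0,0.004,0],-0.68],[[0,0,0],[0,0.006,0],-0.68],[[0,0,0],[0,0.006,0],-0.68]]}}

```text
clock: 5.0
eef_pos: [483.1, 94.1, 102.7]
tcp_rot: [-2.281, -2.16, -0.0]
wrist_force: [0.2, -0.6, 0.4]
grip_width: 14.9
gripper_force: 0.0
```

>>> {"method": "arm_command", "body": {"series": [[[0,0,0],[0,0.002,0],-0.68],[[0,0,0],[0,0.004,0],-0.68],[[0,0,0],[0,0.006,0],-0.68],[[0,0,0],[0,0.006,0],-0.68]]}}

```text
clock: 5.5
eef_pos: [483.1, 97.1, 102.7]
tcp_rot: [-2.281, -2.16, -0.0]
wrist_force: [0.3, 0.4, 0.0]
grip_width: 15.3
gripper_force: 0.0
```

Run:
```python
from h import *
F=[]
for i in range(4):
    c=cap('wrist'); F.append(telemetry.sense()['wrist_force'])
print(np.mean(F,0),F)
cv2.imwrite('pics/w3.png',c['frame']); np.savez('w3',**c)
h=cv2.cvtColor(c['frame'],cv2.COLOR_BGR2HSV)[...,2].astype(int); print(h[270:300:1,320])
P=cloud(c); print([P[v,320].round(1) for v in(270,276,280)])
```

```text
[-0.05444092 -0.47641959  0.3131872 ] [array([ 0.20335051, -0.740039  ,  0.26731242]), array([ 0.82873583, -1.03703501, -0.59772177]), array([-1.22318942, -0.29580056,  0.81233246]), array([-0.02666059,  0.1671962 ,  0.77082568])]
[124 124 124 125 124 127 125 125 124 125 123 123 122 126 115  89  89  89
  91  87  89  90  90  91  90  91  87  89  91  88]
[array([483. , 114.6,  17.3]), array([482.8, 111.5,  17.3]), array([482.7, 109.7,  18.2])]
```

>>> {"method": "arm_command", "body": {"series": [[[0,0,0],[0,0.002,0],-0.68],[[0,0,0],[0,0.003,0],-0.68],[[0,0,0],[0,0.003,0],-0.68]]}}

```text
clock: 6.08
eef_pos: [483.1, 98.5, 102.7]
tcp_rot: [-2.281, -2.16, -0.0]
wrist_force: [0.3, -0.9, 0.3]
grip_width: 14.9
gripper_force: 0.1
```

>>> {"method": "arm_command", "body": {"series": [[[0,0,0],[0,0.002,0],-0.68],[[0,0,0],[0,0.002,0],-0.68]]}}

```text
clock: 6.32
eef_pos: [483.1, 99.6, 102.7]
tcp_rot: [-2.281, -2.16, -0.0]
wrist_force: [-0.4, 0.2, 0.2]
grip_width: 15.1
gripper_force: 0.0
```

>>> {"method": "arm_command", "body": {"series": [[[0,0,0],[0,0.002,0],-0.68],[[0,0,0],[0,0.002,0],-0.68]]}}

```text
clock: 6.58
eef_pos: [483.1, 100.6, 102.7]
tcp_rot: [-2.281, -2.16, -0.0]
wrist_force: [-0.3, 0.7, -0.2]
grip_width: 14.8
gripper_force: 0.0
```

One-millimetre steps, one call at a time from here.

>>> {"method": "arm_command", "body": {"series": [[[0,0,0],[0,0.002,0],-0.68],[[0,0,0],[0,0.002,0],-0.68]]}}

```text
clock: 6.82
eef_pos: [483.0, 101.6, 102.7]
tcp_rot: [-2.281, -2.16, -0.0]
wrist_force: [0.2, 0.3, -0.0]
grip_width: 15.2
gripper_force: 0.0
```

>>> {"method": "arm_command", "body": {"series": [[[0,0,0],[0,0.002,0],-0.68],[[0,0,0],[0,0.002,0],-0.68]]}}

```text
clock: 7.08
eef_pos: [483.1, 102.6, 102.7]
tcp_rot: [-2.281, -2.16, -0.0]
wrist_force: [-0.1, 0.5, 0.8]
grip_width: 14.7
gripper_force: 0.0
```

```bash
cat > f.py <<'E'
from h import *
F=[]
for i in range(3):
    c=cap('wrist'); s=telemetry.sense(); F.append(s['wrist_force'])
S=c['frame'][270:295,310:330].mean((1,2)); v=270+np.argmin(np.diff(S))+.5
print(s['eef_pos'].round(2),np.mean(F,0).round(2),'butt v',v,ray(c,320,v,18).round(1))
E
python3 f.py
```

```text
[483.06 102.57 102.67] [-0.03 -0.82  0.07] butt v 284.5 [482.6 112.8  18. ]
```

>>> {"method": "arm_command", "body": {"series": [[[0,0,0],[0,0.002,0],-0.68],[[0,0,0],[0,0.002,0],-0.68]]}}

```text
clock: 7.48
eef_pos: [483.0, 103.6, 102.7]
tcp_rot: [-2.281, -2.16, -0.0]
wrist_force: [-0.6, 0.1, 0.7]
grip_width: 15.0
gripper_force: 0.0
```

```bash
python3 f.py
```

```text
[483.07 103.54 102.67] [-0.3  -0.07  0.07] butt v 284.5 [482.6 113.8  18. ]
```

>>> {"method": "arm_command", "body": {"series": [[[0,0,0],[0,0.002,0],-0.68],[[0,0,0],[0,0.002,0],-0.68]]}}

```text
clock: 7.88
eef_pos: [483.1, 104.5, 102.7]
tcp_rot: [-2.281, -2.16, -0.0]
wrist_force: [0.9, -0.2, -0.2]
grip_width: 14.8
gripper_force: 0.1
```

```bash
python3 f.py
```

```text
[483.05 104.52 102.66] [-0.27 -0.26 -0.25] butt v 284.5 [482.6 114.7  18. ]
```

>>> {"method": "arm_command", "body": {"series": [[[0,0,0],[0,0.002,0],-0.68],[[0,0,0],[0,0.002,0],-0.68]]}}

```text
clock: 8.28
eef_pos: [483.1, 105.3, 102.7]
tcp_rot: [2.281, 2.16, -0.0]
wrist_force: [-0.0, -0.7, -0.1]
grip_width: 15.2
gripper_force: 0.5
```

```bash
python3 f.py
python3 - <<'E'
from h import *
c=cap('scene'); cv2.imwrite('pics/s3.png',cv2.resize(c['frame'][190:320,210:390],None,fx=4,fy=4,interpolation=cv2.INTER_CUBIC))
E
```

```text
[483.06 105.33 102.68] [-0.2  -1.34 -0.26] butt v 284.5 [482.6 115.5  18. ]
```

View pics/s3.png

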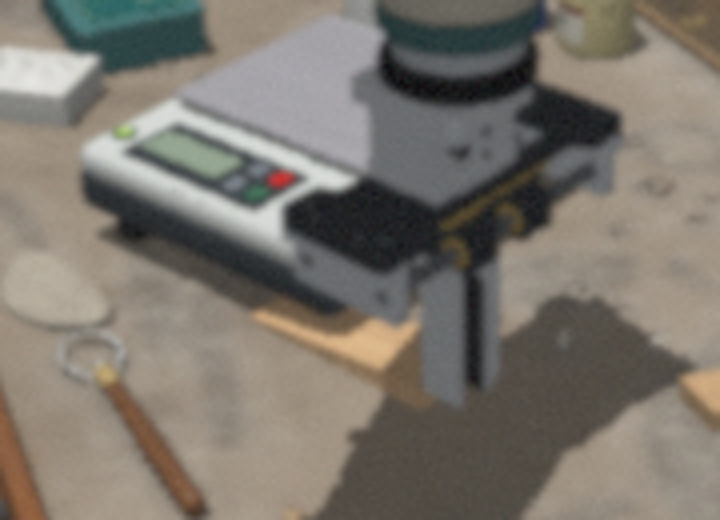

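The scene crop shows the wedge under the front right corner at about (330,330), the fingers at its butt, and the scale unmoved. The push force is starting to rise.

>>> {"method": "arm_command", "body": {"series": [[[0,0,0],[0,0.002,0],-0.68],[[0,0,0],[0,0.002,0],-0.68]]}}

```text
clock: 8.72
eef_pos: [483.1, 106.1, 102.7]
tcp_rot: [2.281, 2.16, -0.0]
wrist_force: [-0.2, -3.4, -0.1]
grip_width: 14.8
gripper_force: 1.4
```

```bash
python3 f.py
```

```text
[483.06 106.09 102.68] [-0.26 -2.96  1.12] butt v 284.5 [482.6 116.3  18. ]
```

>>> {"method": "arm_command", "body": {"series": [[[0,0,0],[0,0.001,0],-0.68],[[0,0,0],[0,0.001,0],-0.68]]}}

```text
clock: 9.12
eef_pos: [483.0, 106.5, 102.7]
tcp_rot: [2.281, 2.159, -0.001]
wrist_force: [-0.0, -3.5, 1.6]
grip_width: 15.3
gripper_force: 2.2
```

```bash
python3 f.py
```

```text
[483.06 106.55 102.68] [-0.01 -4.46  0.94] butt v 284.5 [482.6 116.7  18. ]
```

>>> {"method": "arm_command", "body": {"series": [[[0,0,0],[0,-0.03,0],-0.68],[[0,0,0],[0,-0.07,0],-0.68],[[0,0,0],[0,-0.07,0.1],-0.9],[[0,0,0],[0,-0.07,0.2],-1],[[0,0,0],[0,-0.07,0.24],-1]]}}

```text
clock: 9.9
eef_pos: [484.0, 72.2, 225.2]
tcp_rot: [2.28, 2.16, 0.006]
wrist_force: [-0.2, -0.3, -0.4]
grip_width: 1.0
gripper_force: 0.0
```

>>> {"method": "arm_command", "body": {"series": [[[0,0,0],[0.005,0.06,0],-1],[[0,0,0],[0.01,0.12,0],-1],[[0,0,0],[0.01,0.12,0],-1]]}}

```text
clock: 10.28
eef_pos: [487.9, 134.7, 222.5]
tcp_rot: [-2.274, -2.165, -0.002]
wrist_force: [-0.6, 0.3, -0.0]
grip_width: 0.3
gripper_force: 0.0
```

```bash
cat > lv.py <<'E'
from h import *
c=cap('wrist'); top=cap('top'); s=telemetry.sense(); print(s['eef_pos'].round(1),s['wrist_force'].round(2),s['grip_width'])
P=cloud(top)
def pl(P,m):
    p=P[m]; A=np.c_[p[:,:2]-[581,283],np.ones(len(p))]; w=np.linalg.lstsq(A,p[:,2],rcond=None)[0]
    k=abs(A@w-p[:,2])<4; w=np.linalg.lstsq(A[k],p[k,2],rcond=None)[0]; return w.round(4),k.sum()
q0=cloud(dict(np.load('top.npz')))
for Q in(q0,P):
    m=(abs(Q[...,2]-74)<9)&(Q[...,0]>560)&(Q[...,0]<675)&(Q[...,1]>250)&(Q[...,1]<370); print(pl(Q,m))
    m=(Q[...,2]>52)&(Q[...,2]<85); m[:160]=0;m[285:]=0;m[:,:220]=0;m[:,335:]=0
cv2.imwrite('pics/lv.png',c['frame']); np.savez('lv',**c); np.savez('top2',**top)
print(proj(c,(493,205.5,64)))
E
python3 lv.py
```

```text
[487.8 131.5 222.6] [-0.28  0.35 -0.06] 0.6242174219320128
(array([-1.10000e-03,  1.40000e-03,  7.46411e+01]), np.int64(2200))
(array([-3.10000e-03,  1.60000e-03,  7.48461e+01]), np.int64(2172))
(np.float64(323.961237366533), np.float64(149.8910002762699))
```

View pics/lv.png

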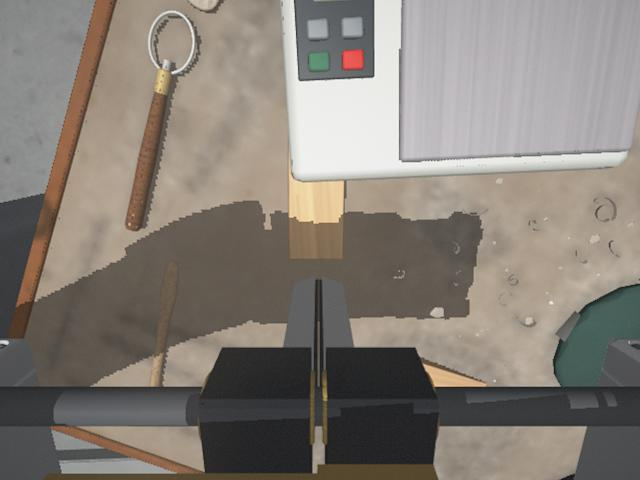

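The wrist view shows the wedge straight under the corner, its butt at (289–344,258). The scale looks undisturbed, and the press point at (324,150) is on plain white housing. Now the press.

>>> {"method": "arm_command", "body": {"series": [[[0,0,0],[0.005,0.08,0],-1],[[0,0,0],[0.01,0.148,0],-1],[[0,0,0],[0.01,0.148,-0.05],-1],[[0,0,0],[0.01,0.148,-0.1],-1],[[0,0,0],[0.01,0.148,-0.11],-1]]}}

```text
clock: 11.0
eef_pos: [492.4, 204.2, 166.5]
tcp_rot: [-2.282, -2.157, 0.005]
wrist_force: [-0.6, 0.7, 0.5]
grip_width: 0.6
gripper_force: 0.0
```

>>> {"method": "arm_command", "body": {"series": [[[0,0,0],[0,0,-0.005],-1],[[0,0,0],[0,0,-0.008],-1],[[0,0,0],[0,0,-0.008],-1]]}}

```text
clock: 11.38
eef_pos: [493.4, 206.0, 164.3]
tcp_rot: [2.281, 2.16, 0.002]
wrist_force: [-1.4, -0.1, 0.8]
grip_width: 0.4
gripper_force: 0.0
```

>>> {"method": "arm_command", "body": {"series": [[[0,0,0],[0,0,-0.002],-1],[[0,0,0],[0,0,-0.004],-1],[[0,0,0],[0,0,-0.006],-1],[[0,0,0],[0,0,-0.007],-1],[[0,0,0],[0,0,-0.007],-1]]}}

```text
clock: 12.0
eef_pos: [493.1, 206.0, 161.4]
tcp_rot: [-2.281, -2.16, -0.001]
wrist_force: [-2.3, -0.6, 12.0]
grip_width: 0.0
gripper_force: 6.0
```

>>> {"method": "arm_command", "body": {"series": [[[0,0,0],[0,0,-0.001],-1],[[0,0,0],[0,0,-0.001],-1],[[0,0,0],[0,0,-0.001],-1]]}}

```text
clock: 12.38
eef_pos: [493.1, 206.0, 161.3]
tcp_rot: [-2.281, -2.16, -0.002]
wrist_force: [-4.5, -1.8, 16.2]
grip_width: 0.3
gripper_force: 8.0
```

>>> {"method": "arm_command", "body": {"series": [[[0,0,0],[0,0,-0.001],-1],[[0,0,0],[0,0,-0.001],-1],[[0,0,0],[0,0,-0.001],-1],[[0,0,0],[0,0,-0.001],-1],[[0,0,0],[0,0,-0.001],-1]]}}

```text
clock: 13.0
eef_pos: [493.1, 205.9, 161.2]
tcp_rot: [-2.281, -2.159, -0.002]
wrist_force: [-4.6, -1.6, 20.1]
grip_width: 0.7
gripper_force: 10.0
```

>>> {"method": "arm_command", "body": {"series": [[[0,0,0],[0,0,0.01],-1],[[0,0,0],[0,0,0.04],-1],[[0,0,0],[0,0,0.14],-1],[[0,0,0],[0,-0.1,0.24],-1],[[0,0,0],[0,-0.2,0.24],-1]]}}

```text
clock: 13.62
eef_pos: [494.8, 106.0, 282.5]
tcp_rot: [2.275, 2.162, 0.009]
wrist_force: [0.0, -0.8, -1.2]
grip_width: 0.2
gripper_force: 0.0
```

```bash
python3 lv.py
python3 - <<'E'
from h import *
a=dict(np.load('top.npz'));b=dict(np.load('top2.npz'))
# residual image shift of scale between tops
g=[cv2.cvtColor(x['frame'],cv2.COLOR_BGR2GRAY)[170:272,228:300].astype(np.float32) for x in(a,b)]
print(cv2.phaseCorrelate(g[0],g[1],cv2.createHanningWindow(g[0].shape[::-1],cv2.CV_32F)))
E
```

```text
[493.6  99.5 281.6] [-0.47  1.09 -0.32] 0.6263946755779581
(array([-1.10000e-03,  1.40000e-03,  7.46411e+01]), np.int64(2200))
(array([4.00000e-04, 2.20000e-03, 7.45527e+01]), np.int64(2203))
(np.float64(310.2220263378798), np.float64(108.49532331187888))
((0.029409066528430117, -0.06871644183588899), 1.0217713529680983)
```

View pics/lv.png

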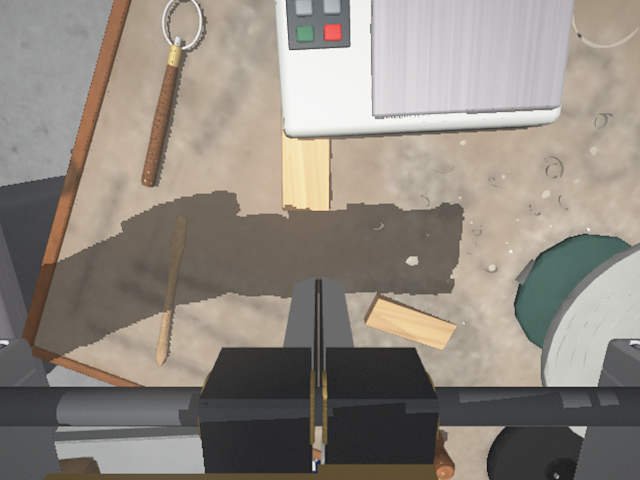

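The wrist view shows the wedge still in place, butt at about (306,209), and the gripper clear of everything. The scale shifted less than 0.2 mm by the top view, and it carried a 20 N press with hardly any sinking. Handing in.

>>> {"method": "arm_command", "body": {"series": [[[0,0,0],[0,0,0.04],-1],[[0,0,0],[0,0,0.04],-1],[[0,0,0],[0,0,0.04],-1]]}}

```text
clock: 14.1
eef_pos: [492.8, 106.5, 298.7]
tcp_rot: [-2.28, -2.161, 0.001]
wrist_force: [0.8, 0.4, -0.5]
grip_width: 0.5
gripper_force: 0.0
```

```bash
python3 -c "
from rig import workorder
print(workorder.job_done())"
```

```text
the job is handed in; nothing more can be done
None
```

The wedge is under the bare foot, the corner took a 20 N press while sinking only about 0.2 mm, the scale still measures level and shifted under 0.2 mm, and the job was handed in at 14 s with the arm clear; no verdict came back.

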